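Make the stall's receipt printer ready after a roll change

TASK

A new roll is in the battery receipt printer on the market stall: push its half-open cover down until it is fully shut, then switch the printer on by pressing the green-marked end of the white power rocker right down, and last press the blue feed key right down, keep it down for about a second to run the paper out, and let it go. Only press and push: do not lift or shove the printer, and leave the things around it where they are. Do not press the feed key before the cover is shut and the power is on, and never press the red cutter key.

Things in the scene. Friction and masses are not known exactly. Their poses are not given: they have to be found in the camera images.
- printer: receipt printer: charcoal box 190 mm deep (its x), 150 wide (y), top at 125 mm, 1 to 2 kg, standing loose on rubber feet. Origin: centre of its underside; x points from its front to its rear, y to its left, z up. The silver cover is the left two thirds of the top; along the right (y = -54 mm) are, front to rear, the blue feed key, red cutter key and white power rocker.
- cover (a joint): angle of the cover, rad: 0 shut and flush with the top, grows as its front edge swings up; starts half open between 0.55 and 0.95, end stop 1.15. A stiff hinge: it stays where it is left; 1 to 2 N at the push point move it.
- cover_hinge (a point): hinge line of the cover, at the middle of its width, near the printer's rear: printer frame (62, 17, 118) mm. The hinge line runs along the printer's y.
- cover_push (a point): point on the outer (upper) face of the cover where it is best pushed: middle of its width, 125 mm from the hinge line and 7 mm outside the plane through the hinge; 27 mm short of the front edge. The cover is 152 mm long, 97 mm wide. When shut this point is at 125 mm height.
- power (a joint): angle of the white power rocker, rad: 0 off (front end up), 0.4 on (front end pressed right down, its face then level at 133 mm height). Stays where it is left; about 2 N moves it.
- power_on_end (a point): on the upper face of the rocker's on end, which is the front end, marked with a green bar: 12 mm from the pivot, in the middle of its width. The rocker is 36 mm long (along the printer's x) and 22 mm wide, a shallow V of two faces; its pivot line, 133 mm high, is at printer x = 45 mm.
- feed (a joint): travel of the blue feed key, m: 0 up, 0.005 right down; springs back; right down takes about 4 N.
- feed_top (a point): middle of the top of the blue feed key, 26 mm (along the printer's x) by 22 mm, 134 mm high when up; printer frame x = -70, y = -54 mm
- cutter (a joint): travel of the red cutter key, m: 0 up, 0.005 right down; springs back
- cutter_top (a point): middle of the top of the red cutter key, same size and height as the feed key, 50 mm behind it; printer frame x = -20, y = -54 mm
- spare_roll_mid (a point): spare paper roll, white, standing on end, 60 mm diameter, 80 mm tall; a bystander. The point is its centre, half-way up.
- small_hoop_mid (a point): small embroidery hoop with coloured stones, lying flat, 110 mm diameter, 16 mm thick (stones to 22 mm); a bystander. The point is its centre, half-way up.
- ring_box_mid (a point): dark blue ring box, 50 x 50 x 42 mm; a bystander. The point is its centre, half-way up.
- bead_jar_mid (a point): jar of teal beads with a metal cap, 52 mm diameter, 70 mm tall; a bystander. The point is its centre, half-way up.
- pliers_mid (a point): jewellery pliers with red grips, lying flat, 130 mm long, 11 mm thick; a bystander. The point is its centre, half-way up.
- pen_cup_mid (a point): blue ceramic cup, 72 mm diameter, 90 mm tall; a bystander. The point is its centre, half-way up.

How it is judged:
On the way, in this order (a step that is already met when the one before it is completed fails the run):
1. the cover is pushed fully shut (value of joint cover below 0.035 rad), for 0.2 s.
2. with the cover shut, the power rocker is pressed to on (value of joint cover below 0.035 rad and value of joint power above 0.32 rad), for 0.2 s.
3. with the cover shut and the power on, the feed key is kept right down (all of step 2 and value of joint feed above 0.0035 m), for 0.6 s.
At the end, for the whole second after the job is handed in: The cover is shut (within 0.035 rad, about 5 mm at its edge), the rocker is on (at least 0.32 of 0.4 rad), the feed key and the cutter key are up (within 1 mm), and the printer stands at rest within 20 mm of where it was (all of step 2 and value of joint each of feed, cutter below 0.001 m and distance of printer from where it was at the start of the episode below 0.02 m and linear speed of printer below 0.02 m/s); the robot touches nothing.
It fails at once if the feed key is pressed while the cover is open or the power is off (value of joint feed above 0.0025 m and (value of joint cover above 0.06 rad or value of joint power below 0.25 rad)).
It fails at once if the red cutter key is pressed (value of joint cutter above 0.0025 m).
It fails at once if the printer is shoved or lifted (20 mm) or tipped (distance of printer from where it was at the start of the episode above 0.02 m or angle between printer's own z axis and vertical above 0.08 rad).
It fails at once if a thing standing around the printer is moved or lifted (20 mm) (distance of any of spare_roll_mid, small_hoop_mid, ring_box_mid, bead_jar_mid, pliers_mid, pen_cup_mid from where it was at the start of the episode above 0.02 m).
It also fails if it takes over 45 s, if anything falls off the work surface, if the arm or the gripper's body presses on something with over 40 N, if the wrist force passes 120 N, or if a joint passes its speed limit or range.

ROBOT

A 7-joint arm with a two-finger parallel gripper is mounted at the origin on the work surface. World frame = base frame: x ahead of the robot, y to its left, z up, the work surface at z = 0. Lengths are in m, angles in rad, forces in N, time in s.
With the tool pointing down it reaches from about 0.35 to 0.9 m from the base axis. Payload 8.1 kg.
Tool frame: the origin (TCP) lies on the centre line of the jaws, within the pads' length; the fingertips stand arm.tips_ahead ahead of it and the grasp point (between the pads) lies 8 mm behind it (arm.tips_ahead is the distance from the TCP to the fingertips, in m); z points along the fingers, y is the direction in which the jaws open and shut (so a half turn about z gives the same grasp; the last joint's range is limited). The gripper opens to 92 mm and grips with 3 to 60 N. Pads are 19 mm wide; open, the fingers measure 130 mm over their backs; the gripper's body (75 mm by 190 mm) begins 47 mm behind the grasp point.
Start: joints at [1.234, 0.434, 0.025, 1.573, -0.012, 1.134, -0.075], TCP at [0.145, -0.608, 0.238] pointing down, gripper open.
Joint ranges: [-2.62, 2.62], [-0.44, 2.09], [-1.27, 1.32], [0.08, 2.57], [-1.32, 4.46], [0.12, 2], [-2.74, 2.74]. Speed limits (rad/s): [2.22, 2.22, 3.01, 3.01, 3.14, 3.14, 3.14].

INTERFACE

Orientations are given as a rotation vector (axis times angle).
In Python, from cell import arm gives the robot as it stands. The module is installed in compiled form; this text tells all that it offers.
- The arm moves only by the tool jog_arm, never from a script. Its argument "moves" is a list of rows, each an object with "twist": the turn, a rotation vector about the tool's x, y, z in units of 10 degrees (1.0 is 10 degrees), a list of three; "xyz": the shift along the tool's x, y, z in units of 60 mm (1.0 is 60 mm), a list of three; "grip": the closure, from -1 (fully open) to 1 (shut). A call has 1 to 5 rows; each row is the pose to reach, as a shift and turn from the pose commanded when the call began, along the tool's axes at that moment; what a row does not reach only later rows make up. A row lasts 1/8 s, in which the tool goes at most 62.5 mm and 10.7 degrees, less where a joint would pass 70% of its speed; a pose out of reach is approached as far as the arm can. A call with a gripper value outside its range is refused whole. The fingers move at their own pace and stop on an object; "force" is the grip in N (left out, the last holds). Time passes only in rows, so rows that repeat a pose let the fingers close. It gives the time, the measured TCP pose, the force and the opening at its end, in the units of the state.
- arm.observe(): the state, without advancing time (a new reading comes with each control period).
- arm.get_image(name): name is "scene" or "top" or "wrist"; returns the picture (384x512x3 uint8, blue, green, red); there is no depth.
- arm.camera_params(name): a dict with "mtx" (3x3 intrinsics, pixels), "T" (4x4, takes a point from camera to world coordinates); the wrist camera has in their place "T_tool_cam" (4x4, takes a point from camera to tool coordinates, whose origin is the TCP and whose axes are the flange's). Camera axes: x right, y down, z forward; pixel columns grow to the right and rows downward; lengths in m; the calibration is good to about 2 mm. A picture is of the moment at which its call begins: read the wrist's pose just before it. camera_params takes no time and is no camera call.
- arm.sign_off(): hands the job in, once; it reports no verdict.
The state is a dict: "clock": time; "joints": joint angles; "dq": joint speeds; "joint_efforts": joint torques, N m; "position": TCP position; "ee_rot": TCP orientation; "force": force on the tool from outside, world axes, zero at the start; "ft_torque": the same for the moment, N m; "width": opening from 0.0 (shut) to 1.0 (fully open).
Only numpy, scipy, OpenCV 4.12 (cv2) and the standard library are available. Lean on these libraries where they do the work, as an engineer would, in place of code of your own. Each camera call takes 0.05 s, during which the arm holds its last target. There are 200 camera calls.

## Working session

There is one attempt and no reset: what is moved stays moved. The work goes in short steps, Python scripts to look and compute and a tool call to move; the robot and the scene stay as the last step left them, time stands still between calls to the robot, and variables do not carry over. Pictures are saved under pics/ and viewed, about 8 in all and at most 12, crops included, and the job is handed in when it is done.

Besides the shell and the picture viewer there is one more tool, called after "Emit:" as name(argument=value, ...), one argument or row to a line, values as JSON. jog_arm: Moves the arm, as the interface text tells. Its arguments: {"type":"object","properties":{"moves":{"type":"array","items":{"type":"object","properties":{"twist":{"type":"array","items":{"type":"number"}},"xyz":{"type":"array","items":{"type":"number"}},"grip":{"type":"number"}}}},"force":{"type":"number"}},"required":["moves"]}

```bash
mkdir -p pics
python3 - <<'E'
from cell import arm
import cv2
o=arm.observe()
print({k:o[k] for k in('clock','position','ee_rot','force','width')},arm.tips_ahead)
for n in("scene","top"):
    cv2.imwrite(f"pics/{n}0.png",arm.get_image(n)); p=arm.camera_params(n); print(n,p)
print(arm.camera_params("wrist"))
E
```

```text
{'clock': 0.0, 'position': array([ 0.14462002, -0.60753682,  0.23695705]), 'ee_rot': array([-3.11864921e+00, -3.66067049e-01,  4.88358709e-04]), 'force': array([-1.02219092,  0.51020843,  0.0253801 ]), 'width': 1.0031231964409584} 0.011
scene {'mtx': array([[352.03583962,   0.        , 256.43286825],
       [  0.        , 352.03583962, 185.99545543],
       [  0.        ,   0.        ,   1.        ]]), 'T': array([[-0.71883019,  0.38796437, -0.57685944,  0.98946789],
       [ 0.69473966,  0.43062268, -0.57610843,  0.58211541],
       [ 0.02489921, -0.81489126, -0.57907881,  0.58185231],
       [ 0.        ,  0.        ,  0.        ,  1.        ]])}
top {'mtx': array([[372.96429846,   0.        , 259.94478676],
       [  0.        , 372.96429846, 188.47499905],
       [  0.        ,   0.        ,   1.        ]]), 'T': array([[-0.0245124 , -0.99236238,  0.12089684,  0.41604012],
       [-0.99938163,  0.02737431,  0.02206838,  0.1064243 ],
       [-0.02520929, -0.12028113, -0.99241974,  1.17191685],
       [ 0.        ,  0.        ,  0.        ,  1.        ]])}
{'mtx': array([[308.52225786,   0.        , 261.73120105],
       [  0.        , 308.52225786, 189.88430214],
       [  0.        ,   0.        ,   1.        ]]), 'T_tool_cam': array([[ 2.41889216e-04, -9.54739588e-01, -2.97442871e-01,
         7.98397062e-02],
       [ 9.99999937e-01,  3.07804234e-04, -1.74768639e-04,
         4.33276720e-06],
       [ 2.58412714e-04, -2.97442810e-01,  9.54739602e-01,
        -1.46828735e-01],
       [ 0.00000000e+00,  0.00000000e+00,  0.00000000e+00,
         1.00000000e+00]])}
```

View pics/scene0.png

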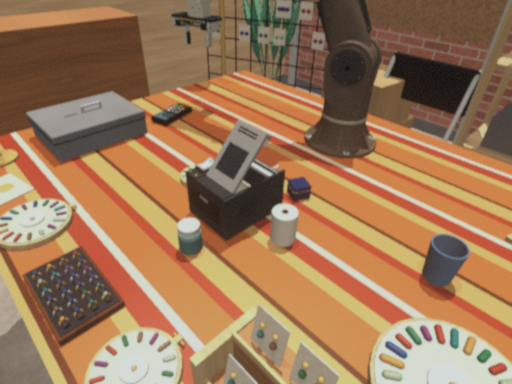

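View pics/top0.png

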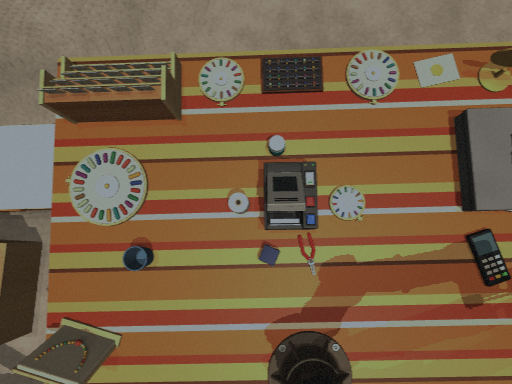

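The top view shows the printer at about (290,197) with its front towards the robot and the rocker (310,178), red key (310,201) and blue key (310,219) on its right. The bystanders are the jar (276,145), roll (238,203), ring box (270,254), pliers (308,255) and hoop (347,203).

Run:
```python
import cv2
im=cv2.imread("pics/top0.png")[150:240,250:330]
cv2.imwrite("pics/topcrop.png",cv2.resize(im,None,fx=6.5,fy=6.5,interpolation=cv2.INTER_CUBIC))
```

```text
(no output)
```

View pics/topcrop.png

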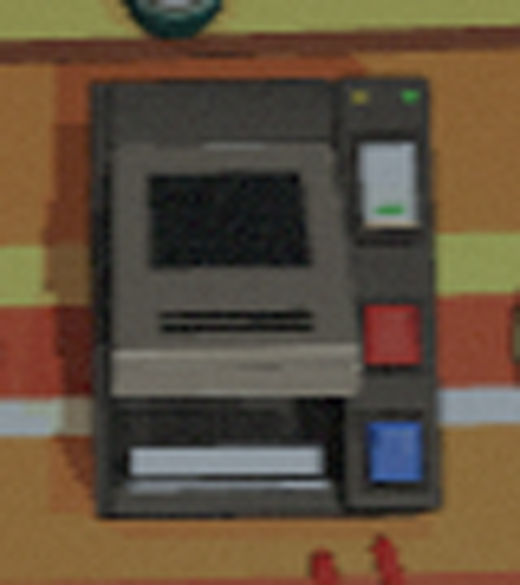

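The crop shows, in crop pixels, blue key (395,451), red key (392,335), rocker centre (388,185), top corners (428,78), (440,512), (98,517), (93,83), and the cover's front edge from (113,350) to (360,350).

```bash
cat > h.py <<'E'
import numpy as np, cv2
from scipy.optimize import least_squares
from scipy.spatial.transform import Rotation as R
from cell import arm
def proj(n,P):
    p=arm.camera_params(n); T=np.linalg.inv(p["T"]); c=(T[:3,:3]@np.atleast_2d(P).T).T+T[:3,3]
    q=(p["mtx"]@c.T).T; return q[:,:2]/q[:,2:]
def wor(P,v):
    P=np.atleast_2d(P); return P@R.from_euler('z',v[2]).as_matrix().T+[v[0],v[1],0]
def cov(a,d=.125,h=.007,y=.017):
    return np.array([.062-d*np.cos(a)-h*np.sin(a)*1, y, .118+d*np.sin(a)+h*np.cos(a)])
# note: outward normal of cover tilts to -? : rotate (-d,h): x=-d cos a + h sin a, z=d sin a + h cos a
def cov(a,d=.125,h=.007,y=.017):
    return np.array([.062-d*np.cos(a)+h*np.sin(a), y, .118+d*np.sin(a)+h*np.cos(a)])
E
python3 - <<'E'
from h import *
B=np.array([[-.07,-.054,.134],[-.02,-.054,.134],[.045,-.054,.135],[.095,-.075,.125],[-.095,-.075,.125],[-.095,.075,.125],[.095,.075,.125]])
px=np.array([[395,451],[392,335],[388,185],[428,78],[440,512],[98,517],[93,83]])/6.5-.42+[250,150]
s=least_squares(lambda v:(proj("top",wor(B,v))-px).ravel(),[.45,0,0],loss='soft_l1')
print(s.x, s.fun.reshape(-1,2).round(1) if len(s.fun)==14 else 0)
v=s.x
e=np.array([[113,350],[360,350]])/6.5-.42+[250,150]
f=lambda a:(proj("top",wor([cov(a[0],.152,.007,.017+.0485),cov(a[0],.152,.007,.017-.0485)],v))-e).ravel()
for a in(.55,.65,.75,.85,.95): print(a,f([a]).round(1), proj("scene",wor([cov(a,.152,.007,.0655),cov(a,.152,.007,-.0315)],v)).round(0).tolist())
print("blue,rocker on",wor(np.array([[-.07,-.054,.134],[.045-.012,-.054,.133]]),v).round(4))
E
```

```text
[ 0.52328378  0.04501133 -0.01159119] [[ 0.1  0.4]
 [ 0.1  0.2]
 [ 0.   0.1]
 [ 0.4 -0.4]
 [ 0.7  0. ]
 [-0.6 -0. ]
 [-0.8 -0.3]]
0.55 [ 0.1 13.2 -0.4 12.6] [[276.0, 142.0], [247.0, 127.0]]
0.65 [ 0.   9.4 -0.   8.8] [[273.0, 138.0], [244.0, 124.0]]
0.75 [-0.1  5.1  0.3  4.5] [[270.0, 135.0], [241.0, 121.0]]
0.85 [-0.1  0.3  0.6 -0.3] [[267.0, 133.0], [237.0, 118.0]]
0.95 [-0.2 -5.   0.8 -5.6] [[263.0, 131.0], [233.0, 116.0]]
blue,rocker on [[ 0.4527 -0.0082  0.134 ]
 [ 0.5557 -0.0094  0.133 ]]
```

```bash
cat >> h.py <<'E'
V=np.array([.5233,.0450,-.0116])
def tipto(P,v=V):
    "tip target in printer frame -> tool shift/twist in move units from present measured pose"
    o=arm.observe(); Rm=R.from_rotvec(o["ee_rot"]); w=wor(P,v)+[0,0,arm.tips_ahead]
    sh=Rm.inv().apply(w-o["position"])/.06
    y=v[2]; Rd=R.from_matrix(np.array([[np.cos(y),np.sin(y),0],[np.sin(y),-np.cos(y),0],[0,0,-1]]))
    print("pos",o["position"].round(4),"F",o["force"].round(1),"twist",(np.degrees((Rm.inv()*Rd).as_rotvec())/10).round(2)); print(sh.round(3))
E
python3 -c "
from h import *
c=cov(.95,.132)+[.0095,0,.03]; print(c); tipto(c)"
```

```text
[0.00041174 0.017      0.25944263]
pos [ 0.1446 -0.6076  0.2371] F [0.5 0.7 0. ] twist [-0.01  0.    1.41]
[[ 8.734 -9.393 -0.545]]
```

Emit:
jog_arm(
  moves=[
    {"xyz": [0,0,-0.9],"twist": [0,0,0],"grip": 1},
    {"xyz": [0.65,-0.7,-1.0],"twist": [0,0,0],"grip": 1},
    {"xyz": [1.3,-1.4,-1.0],"twist": [0,0,0],"grip": 1},
    {"xyz": [1.95,-2.1,-1.0],"twist": [0,0,0],"grip": 1},
    {"xyz": [2.6,-2.8,-1.0],"twist": [0,0,0],"grip": 1},
  ],
)

```text
clock: 0.72
position: [0.2582, -0.4066, 0.2976]
ee_rot: [-3.12, -0.366, 0.0]
force: [1.8, -0.9, 0.1]
width: 0.507
```

Emit:
jog_arm(
  moves=[
    {"xyz": [0.65,-0.7,0],"twist": [0,0,0.3],"grip": 1},
    {"xyz": [1.3,-1.4,0],"twist": [0,0,0.6],"grip": 1},
    {"xyz": [1.95,-2.1,0],"twist": [0,0,0.9],"grip": 1},
    {"xyz": [2.6,-2.8,0],"twist": [0,0,1.2],"grip": 1},
    {"xyz": [3.25,-3.5,0],"twist": [0,0,1.4],"grip": 1},
  ],
)

```text
clock: 1.35
position: [0.3991, -0.1573, 0.2977]
ee_rot: [3.141, -0.019, 0.0]
force: [0.7, -0.2, -0.2]
width: 0.007
```

```bash
python3 -c "
from h import *
c=cov(.95,.132)+[.0095,0,.03]; print(c); tipto(c)"
```

```text
[0.00041174 0.017      0.25944263]
pos [ 0.3991 -0.1573  0.2977] F [ 0.7 -0.2 -0.2] twist [ 0. -0. -0.]
[[ 2.035 -3.681  0.454]]
```

Emit:
jog_arm(
  moves=[
    {"xyz": [0.45,-0.8,0],"twist": [0,0,0],"grip": 1},
    {"xyz": [0.9,-1.6,0],"twist": [0,0,0],"grip": 1},
    {"xyz": [1.35,-2.4,0],"twist": [0,0,0],"grip": 1},
    {"xyz": [1.8,-3.2,0],"twist": [0,0,0],"grip": 1},
    {"xyz": [2.0,-3.7,0.2],"twist": [0,0,0],"grip": 1},
  ],
)

```text
clock: 1.98
position: [0.5223, 0.0646, 0.2859]
ee_rot: [-3.14, 0.013, -0.002]
force: [-0.2, -0.5, -0.8]
width: 0.005
```

Run:
```python
from h import *
for n in("scene","wrist"):cv2.imwrite(f"pics/{n}1.png",arm.get_image(n))
im=np.hstack([cv2.resize(cv2.imread("pics/scene1.png")[80:260,150:330],(540,540)),])
cv2.imwrite("pics/s1c.png",im)
for a in (.9,.8,.7,.6,.4,.2,.1,0,-.02):
    print(a); tipto(cov(a,.132)+[.0095,0,0])
```

```text
0.9
pos [0.5209 0.0658 0.2842] F [ 0.3 -0.4  0.5] twist [-0.01  0.01  0.04]
[[-0.039  0.064  0.791]]
0.8
pos [0.5209 0.0658 0.2842] F [ 0.3 -0.4  0.5] twist [-0.01  0.01  0.04]
[[-0.211  0.063  0.928]]
0.7
pos [0.5209 0.0658 0.2842] F [ 0.3 -0.4  0.5] twist [-0.01  0.01  0.04]
[[-0.369  0.062  1.081]]
0.6
pos [0.5209 0.0658 0.2842] F [ 0.3 -0.4  0.5] twist [-0.01  0.01  0.04]
[[-0.511  0.062  1.249]]
0.4
pos [0.5209 0.0658 0.2842] F [ 0.3 -0.4  0.5] twist [-0.01  0.01  0.04]
[[-0.742  0.061  1.624]]
0.2
pos [0.5209 0.0658 0.2842] F [ 0.3 -0.4  0.5] twist [-0.01  0.01  0.04]
[[-0.893  0.061  2.037]]
0.1
pos [0.5209 0.0658 0.2842] F [ 0.3 -0.4  0.5] twist [-0.01  0.01  0.04]
[[-0.937  0.061  2.253]]
0
pos [0.5209 0.0658 0.2842] F [ 0.3 -0.4  0.5] twist [-0.01  0.01  0.04]
[[-0.959  0.061  2.472]]
-0.02
pos [0.5209 0.0658 0.2842] F [ 0.3 -0.4  0.5] twist [-0.01  0.01  0.04]
[[-0.96   0.061  2.516]]
```

View pics/s1c.png

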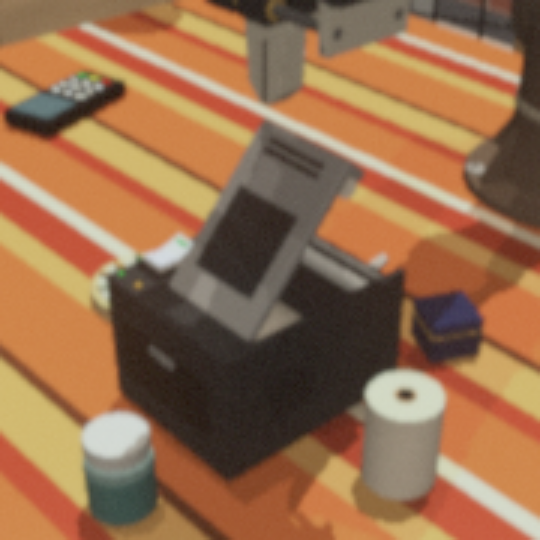

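View pics/wrist1.png

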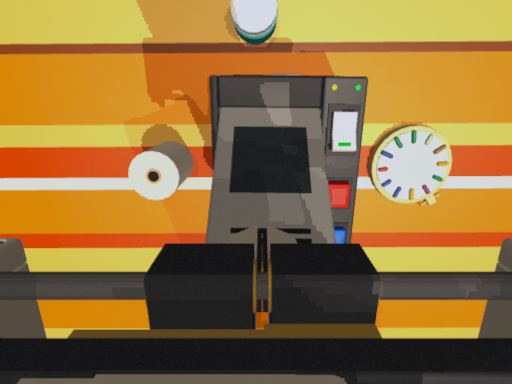

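The scene crop shows the cover edge at about (238,121)-(270,137) in full-image pixels, so the cover angle is about 0.8. The closed fingers are above it. The wrist view shows them over the cover's front part at (262,250). Next I push along the arc.

Emit:
jog_arm(
  moves=[
    {"xyz": [-0.04,0.06,0.6],"twist": [0,0,0],"grip": 1},
    {"xyz": [-0.1,0.06,0.85],"twist": [0,0,0],"grip": 1},
    {"xyz": [-0.25,0.06,0.98],"twist": [0,0,0],"grip": 1},
    {"xyz": [-0.38,0.06,1.1],"twist": [0,0,0],"grip": 1},
    {"xyz": [-0.51,0.06,1.25],"twist": [0,0,0],"grip": 1},
  ],
)

```text
clock: 2.7
position: [0.4904, 0.0584, 0.2111]
ee_rot: [-3.142, 0.017, -0.003]
force: [0.9, -0.6, 0.5]
width: 0.004
```

Run:
```python
from h import *
cv2.imwrite("pics/s2.png",cv2.resize(arm.get_image("scene")[80:260,150:330],(540,540)))
for a in (.6,.4,.2,.1,0,-.02):
    print(a); tipto(cov(a,.132)+[.0095,0,0])
```

```text
0.6
pos [0.4887 0.0583 0.2098] F [-1.7  0.3 -0.7] twist [0.   0.01 0.01]
[[ 0.022 -0.068  0.008]]
0.4
pos [0.4887 0.0583 0.2098] F [-1.7  0.3 -0.7] twist [0.   0.01 0.01]
[[-0.209 -0.069  0.382]]
0.2
pos [0.4887 0.0583 0.2098] F [-1.7  0.3 -0.7] twist [0.   0.01 0.01]
[[-0.361 -0.069  0.795]]
0.1
pos [0.4887 0.0583 0.2098] F [-1.7  0.3 -0.7] twist [0.   0.01 0.01]
[[-0.405 -0.069  1.011]]
0
pos [0.4887 0.0583 0.2098] F [-1.7  0.3 -0.7] twist [0.   0.01 0.01]
[[-0.427 -0.069  1.23 ]]
-0.02
pos [0.4887 0.0583 0.2098] F [-1.7  0.3 -0.7] twist [0.   0.01 0.01]
[[-0.429 -0.069  1.274]]
```

View pics/s2.png

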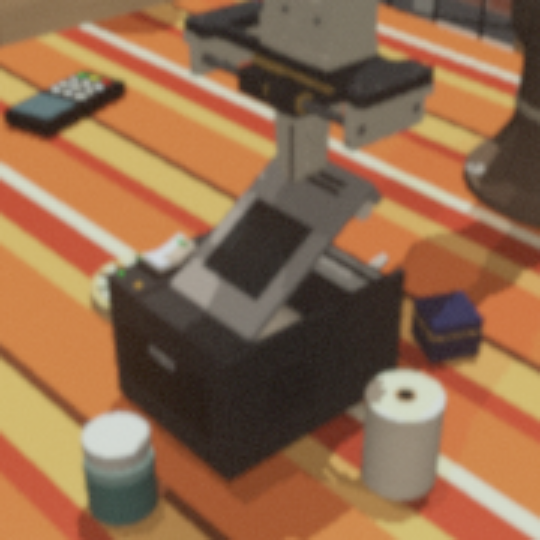

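The picture shows the fingertips on the cover near its front edge (crop (320,180)). The cover has swung down to about 0.6 and the printer has not moved. I continue down the arc.

Emit:
jog_arm(
  moves=[
    {"xyz": [-0.08,-0.05,0.18],"twist": [0,0,0],"grip": 1},
    {"xyz": [-0.2,-0.07,0.38],"twist": [0,0,0],"grip": 1},
    {"xyz": [-0.29,-0.07,0.58],"twist": [0,0,0],"grip": 1},
    {"xyz": [-0.36,-0.07,0.8],"twist": [0,0,0],"grip": 1},
    {"xyz": [-0.4,-0.07,1.0],"twist": [0,0,0],"grip": 1},
  ],
)

```text
clock: 3.38
position: [0.4659, 0.0629, 0.1497]
ee_rot: [3.141, -0.016, -0.001]
force: [0.3, 0.1, 0.8]
width: 0.003
```

Run:
```python
from h import *
for a in (.1,0,-.02):
    print(a); tipto(cov(a,.132)+[.0095,0,0])
```

```text
0.1
pos [0.4659 0.0629 0.1497] F [0.3 0.1 0.8] twist [0.   0.   0.01]
[[-0.025  0.004  0.009]]
0
pos [0.4659 0.0629 0.1497] F [0.3 0.1 0.8] twist [0.   0.   0.01]
[[-0.048  0.004  0.228]]
-0.02
pos [0.4659 0.0629 0.1497] F [0.3 0.1 0.8] twist [0.   0.   0.01]
[[-0.05   0.004  0.272]]
```

Emit:
jog_arm(
  moves=[
    {"xyz": [-0.03,0,0.11],"twist": [0,0,0],"grip": 1},
    {"xyz": [-0.05,0,0.2],"twist": [0,0,0],"grip": 1},
    {"xyz": [-0.05,0,0.24],"twist": [0,0,0],"grip": 1},
    {"xyz": [-0.05,0,0.26],"twist": [0,0,0],"grip": 1},
    {"xyz": [-0.05,0,0.26],"twist": [0,0,0],"grip": 1},
  ],
)

```text
clock: 4.0
position: [0.4634, 0.0629, 0.1361]
ee_rot: [3.141, -0.017, 0.0]
force: [-5.1, -1.2, 14.7]
width: 0.004
```

Emit:
jog_arm(
  moves=[
    {"xyz": [0,0,-0.3],"twist": [0,0,0],"grip": 1},
    {"xyz": [0,0,-0.9],"twist": [0,0,0],"grip": 1},
    {"xyz": [0.5,0.4,-0.9],"twist": [0,0,0],"grip": 1},
    {"xyz": [1.0,0.8,-0.9],"twist": [0,0,0],"grip": 1},
    {"xyz": [1.5,1.18,-0.9],"twist": [0,0,0],"grip": 1},
  ],
)

```text
clock: 4.62
position: [0.5537, -0.0098, 0.1894]
ee_rot: [3.141, -0.017, 0.001]
force: [0.3, -0.3, 0.2]
width: 0.004
```

Run:
```python
from h import *
cv2.imwrite("pics/w3.png",arm.get_image("wrist"))
cv2.imwrite("pics/s3.png",cv2.resize(arm.get_image("scene")[80:260,150:330],(540,540)))
tipto([.031,-.054,.133])
```

```text
pos [ 0.5553 -0.0124  0.1889] F [ 0.4 -0.5 -0.7] twist [ 0.01 -0.01 -0.02]
[[-0.03  -0.051  0.748]]
```

View pics/w3.png

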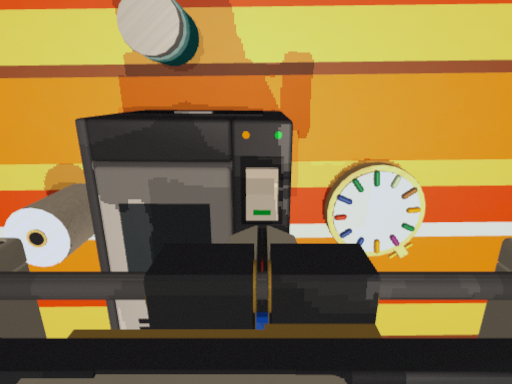

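View pics/s3.png

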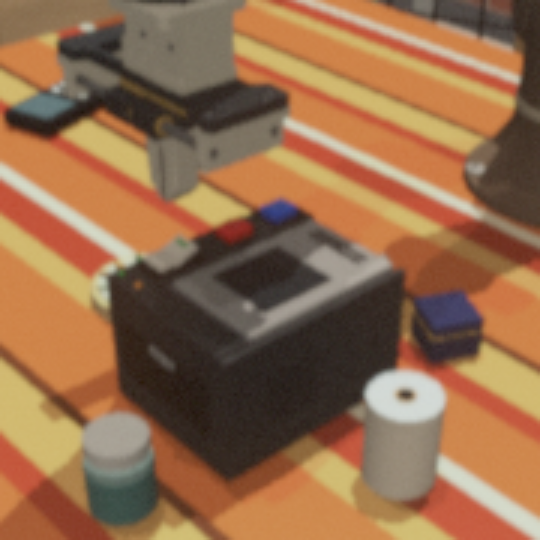

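The scene view shows the cover flush shut. In the wrist view the green bar is at (262,212) and the rocker spans columns 246-279 and rows 167-221. I check these against my prediction.

Run:
```python
from h import *
p=arm.camera_params("wrist"); T=np.eye(4); T[:3,:3]=R.from_rotvec([3.141,-.017,0.001]).as_matrix(); T[:3,3]=[.5553,-.0124,.1889]
M=np.linalg.inv(T@p["T_tool_cam"])
Q=wor([[.063,-.054,.133],[.027,-.054,.140],[.045,-.043,.133],[.045,-.065,.133],[.095,-.075,.125]],V)
c=Q@M[:3,:3].T+M[:3,3]; q=c@p["mtx"].T; print((q[:,:2]/q[:,2:]).round(0)); tipto([.031,-.054,.133])
```

```text
[[257. 171.]
 [257. 224.]
 [241. 196.]
 [273. 196.]
 [288. 121.]]
pos [ 0.5553 -0.0124  0.1889] F [ 0.4 -0.5 -0.7] twist [ 0.01 -0.01 -0.02]
[[-0.03  -0.051  0.748]]
```

Emit:
jog_arm(
  moves=[
    {"xyz": [-0.02,-0.02,0.4],"twist": [0,0,0],"grip": 1},
    {"xyz": [-0.02,-0.02,0.6],"twist": [0,0,0],"grip": 1},
    {"xyz": [-0.02,-0.02,0.7],"twist": [0,0,0],"grip": 1},
    {"xyz": [-0.02,-0.02,0.76],"twist": [0,0,0],"grip": 1},
    {"xyz": [-0.02,-0.02,0.77],"twist": [0,0,0],"grip": 1},
  ],
)

```text
clock: 5.35
position: [0.5514, -0.0074, 0.1441]
ee_rot: [3.141, -0.016, 0.001]
force: [-6.4, -1.2, 14.4]
width: 0.001
```

Emit:
jog_arm(
  moves=[
    {"xyz": [0,0,-0.3],"twist": [0,0,0],"grip": 1},
    {"xyz": [0,0,-0.8],"twist": [0,0,0],"grip": 1},
    {"xyz": [-0.6,0,-0.8],"twist": [0,0,0],"grip": 1},
    {"xyz": [-1.2,0,-0.8],"twist": [0,0,0],"grip": 1},
    {"xyz": [-1.7,0,-0.8],"twist": [0,0,0],"grip": 1},
  ],
)

```text
clock: 5.98
position: [0.4486, -0.0064, 0.1914]
ee_rot: [3.141, -0.016, 0.002]
force: [-0.5, 0.4, 0.0]
width: 0.004
```

Emit:
jog_arm(
  moves=[
    {"xyz": [0,0,0],"twist": [0,0,0],"grip": 1},
  ],
)

```text
clock: 6.1
position: [0.4481, -0.0067, 0.1915]
ee_rot: [3.14, -0.016, 0.001]
force: [0.3, -0.5, 0.2]
width: 0.002
```

Run:
```python
from h import *
tipto([-.07,-.054,.129])
cv2.imwrite("pics/w4.png",arm.get_image("wrist"))
cv2.imwrite("pics/s4.png",cv2.resize(arm.get_image("scene")[80:260,150:330],(540,540)))
cv2.imwrite("pics/c4.png",np.hstack([cv2.resize(cv2.imread("pics/w4.png"),(400,300)),cv2.resize(cv2.imread("pics/s4.png"),(400,300))]))
tipto([-.07,-.054,.129])
```

```text
pos [ 0.4481 -0.0067  0.1915] F [ 0.3 -0.5  0.2] twist [ 0.01 -0.    0.01]
[[0.077 0.023 0.858]]
pos [ 0.4505 -0.0066  0.1916] F [ 0.4 -0.5  0.4] twist [ 0.   -0.01  0.01]
[[0.035 0.027 0.861]]
```

View pics/c4.png

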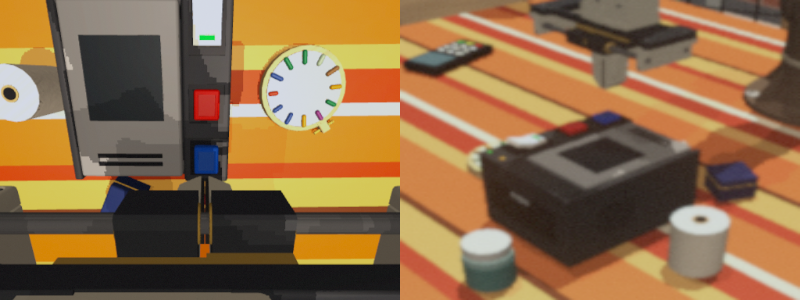

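The wrist view shows the rocker's front face bright and level, and the blue key centred under the fingers (half-size crop (206,159)). The cover is still shut. Now the feed key: press, hold for about 1 s, release.

Emit:
jog_arm(
  moves=[
    {"xyz": [0.07,0.03,0.5],"twist": [0,0,0],"grip": 1},
    {"xyz": [0.07,0.03,0.72],"twist": [0,0,0],"grip": 1},
    {"xyz": [0.07,0.03,0.82],"twist": [0,0,0],"grip": 1},
    {"xyz": [0.07,0.03,0.87],"twist": [0,0,0],"grip": 1},
    {"xyz": [0.07,0.03,0.88],"twist": [0,0,0],"grip": 1},
  ],
)

```text
clock: 6.82
position: [0.454, -0.0083, 0.1397]
ee_rot: [3.141, -0.017, 0.001]
force: [-7.4, -1.8, 24.0]
width: 0.004
```

Emit:
jog_arm(
  moves=[
    {"xyz": [0,0,0],"twist": [0,0,0],"grip": 1},
    {"xyz": [0,0,0],"twist": [0,0,0],"grip": 1},
  ],
)

```text
clock: 7.08
position: [0.454, -0.0083, 0.1398]
ee_rot: [3.141, -0.017, 0.002]
force: [-6.8, -0.9, 19.2]
width: 0.002
```

Emit:
jog_arm(
  moves=[
    {"xyz": [0,0,0],"twist": [0,0,0],"grip": 1},
    {"xyz": [0,0,0],"twist": [0,0,0],"grip": 1},
    {"xyz": [0,0,0],"twist": [0,0,0],"grip": 1},
    {"xyz": [0,0,0],"twist": [0,0,0],"grip": 1},
    {"xyz": [0,0,0],"twist": [0,0,0],"grip": 1},
  ],
)

```text
clock: 7.7
position: [0.454, -0.0084, 0.1398]
ee_rot: [3.141, -0.017, 0.002]
force: [-7.3, -0.8, 21.0]
width: 0.008
```

Emit:
jog_arm(
  moves=[
    {"xyz": [0,0,-0.3],"twist": [0,0,0],"grip": 1},
    {"xyz": [0,0,-1.0],"twist": [0,0,0],"grip": 1},
    {"xyz": [0,0,-1.8],"twist": [0,0,0],"grip": 1},
    {"xyz": [0,0,-2.4],"twist": [0,0,0],"grip": 1},
    {"xyz": [0,0,-2.4],"twist": [0,0,0],"grip": 1},
  ],
)

```text
clock: 8.32
position: [0.4554, -0.0079, 0.2853]
ee_rot: [3.141, -0.016, 0.01]
force: [0.5, 0.1, -0.7]
width: 0.005
```

Run:
```python
from h import *
w=arm.get_image("wrist"); s=arm.get_image("scene")[80:260,150:330]
cv2.imwrite("pics/c5.png",np.hstack([cv2.resize(w,(400,300)),cv2.resize(s,(400,400))[50:350]]))
print(arm.observe()["force"])
```

```text
[0.18040479 0.44685189 0.07054996]
```

View pics/c5.png

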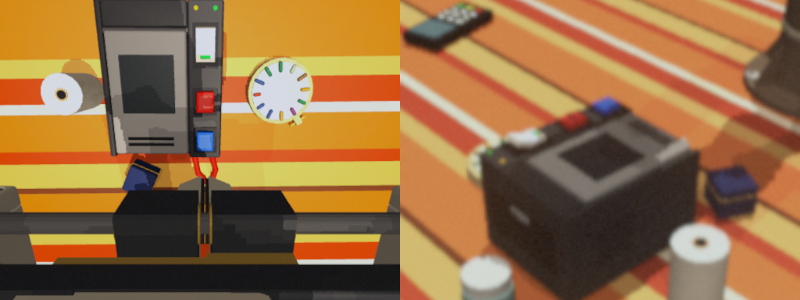

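The cover is shut, the rocker is on, the blue key at (205,141) is back up and the bystanders are where they were. The arm is clear, so I hand in.

```bash
python3 -c "
from cell import arm
print(arm.sign_off(), arm.observe()['clock'])"
```

```text
the job is handed in; nothing more can be done
the job is handed in; nothing more can be done
```

The job is done and handed in at about 8.4 s on the robot's clock; the hand-in gives no verdict.

- **Cover:** I pushed it down along its arc. It stopped with the fingertips at 125 mm and about 15 N, which is the shut height.
- **Rocker:** I pressed its green-marked end until the tips stopped at 133 mm, which is fully on.
- **Feed key:** I held it at 129 mm with about 20 N for roughly 1 s, then let it go.

The last pictures show the cover flush, the rocker on, the feed and cutter keys up, and the printer and the things around it visibly unmoved. The arm stands about 140 mm above the printer, with no contact force.

One check disagreed slightly: in the wrist picture the rocker appeared 2 to 3 mm from where I had computed it. That was within the margin for the presses. I judged the joint states only from tip heights, forces and pictures.

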